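# Push the flat battery pack over the lip into a radio's battery pocket

## Task

Lay the flat battery pack on the open ledge of the radio's back, brass contacts towards the pocket, and push it over the raised lip against the sprung contacts until its tail drops behind the lip and it lies flat and fully home in the pocket. Go by feel, gently, since the plastic cracks if the pack is forced, and leave everything else on the sill where it is.

Things in the scene. Friction and masses are not known exactly. Their poses are not given: they have to be found in the camera images.
- radio: Black radio casing standing firm on the sill, face down, back up, battery door off; 170 (x) x 220 (y) x 52 mm. Origin at sill level midway across, 90 mm in from the near edge, 80 mm from the far edge. Its +x is the way the pack is pushed in.
- ledge (a point): Middle of the flat open ledge on the near part of the radio's back, 40 mm above the sill; the pack is laid here. Axes as the radio's. The ledge is 220 mm wide (y) and runs from 35 mm behind (-x) this point, its open edge, to the ramp of the lip 35 to 43 mm ahead of it.
- bay: Battery bay in the radio's back. Origin at sill level below the nominal inner face of the lip, mid-width, 10 mm behind (-x) the radio's origin, same axes. The grey tray in it (lip, pocket, contacts) is screwed down through slots and really sits up to 4 mm fore or aft (x) of nominal; no pose shows it, it must be felt. The plastic cracks if the pack is forced against the tray with over 45 N in all.
- pocket (a point): Middle of the pocket's floor (nominal), 33 mm beyond the lip's inner face, 37.5 mm above the sill. Lip, seen from the ledge: a 30 degree ramp 4.3 mm long, a flat top 2 mm wide at 42.5 mm above the sill, then a sheer 5 mm drop. Pocket: 45 mm wide, 65.5 mm long to a hard end wall, side walls 14.5 mm high with flared mouth 11 mm before the lip; its last 10 mm are bridged 12 mm above the floor.
- contact_tips (a point): Face of the three sprung brass contacts (nominal), 62 mm beyond the lip's inner face. They push back with 2 N at first touch, then 1.5 N more per mm; the pack's tail just clears the lip when they are pushed in 2 mm (5 N), and 1.5 mm further the nose meets the hard wall. Springs and friction keep the tail up on the lip until it is also pressed down.
- pack_center (a point): Flat white and blue rechargeable pack, 64 (x) x 42 (y) x 9 mm thick, about 60 g; this point is its centre, 4.5 mm above its underside. Its +x end is the nose with three brass contact strips, which goes in first; its -x end is the tail. It starts flat on the sill, right side up, nose within 45 degrees of the robot's +x.
- pack_rib (a point): Middle of the blue thumb rib across the pack's top, 16.5 mm from the pack's centre towards the tail: 3 mm thick (x), 34 mm wide, standing 3 mm above the top. From its rear face to the tail end is a flat thumb rest 14 mm long, level with the top, where a fingertip can press down and push forward on the rib at once.
- pack: The same pack; origin centre of its underside, same axes.
- lantern: green solar lantern, 100 mm across, 128 mm tall, white press button on top; origin centre of its underside
- bowl: blue plastic bowl, 140 mm across, 55 mm tall; origin centre of its underside
- mug: white mug, 80 mm across, 85 mm tall, handle along its y; origin centre of its underside
- jar: glass jar with a steel cap, 68 mm across, 85 mm tall; origin centre of its underside
- teaspoon: steel teaspoon, 140 mm long, lying along its x axis; origin near its middle
- screwdriver: screwdriver with a red handle, 170 mm long, lying along its x axis; origin near its middle
- door: the radio's battery door, a black plastic plate 80 x 150 x 3 mm lying flat on the sill, not needed now; origin centre of its underside
There are look-alikes about, which are no part of the job. There is more than one size of the pack; the job needs the middle-sized.

How it is judged (in metres and radians):
On the way:
1. the pack lies flat on the ledge before the lip, contacts towards the pocket (x of pack_center in the frame of radio between -0.085 and -0.035 m and y of pack_center in the frame of radio between -0.03 and 0.03 m and z of pack_center in the frame of radio between 0.042 and 0.05 m and x of pack_rib in the frame of radio below -0.05 m and angle between pack's own z axis and vertical below 0.15 rad and contact force between pack and radio above 0.05 N), for 0.2 s.
At the end, for the whole second after the job is handed in: the pack lies in the pocket, nose first, between lip and contacts: flat (within 0.04 rad), its underside on the pocket floor (within about 1.5 mm), tail behind the lip, in line with the pocket, at rest (x of pack_center in the frame of radio between 0.016 and 0.029 m and y of pack_center in the frame of radio between -0.004 and 0.004 m and z of pack_center in the frame of radio between 0.04 and 0.0432 m and x of pack_rib in the frame of radio between -0.002 and 0.014 m and angle between pack's own z axis and vertical below 0.04 rad and angle between the x axis of pack and the x axis of radio, either way round below 0.1 rad and linear speed of pack below 0.02 m/s); the robot touches nothing.
It fails at once if the pack is forced against the battery tray with more than 45 N (contact force between pack and bay above 45 N).
It fails at once if a bystander is moved by more than 20 mm (distance of any of lantern, bowl, mug, jar, teaspoon, screwdriver, door from where it was at the start of the episode above 0.02 m).
It also fails if it takes over 58 s, if anything falls off the work surface, if the arm or the gripper's body presses on something with over 40 N, if the wrist force passes 120 N, or if a joint passes its speed limit or range.

## Robot

A 7-joint arm with a two-finger parallel gripper is mounted at the origin on the work surface. World frame = base frame: x ahead of the robot, y to its left, z up, the work surface at z = 0. Lengths are in mm, angles in rad, forces in N, time in s.
With the tool pointing down it reaches from about 400 to 875 mm from the base axis. Payload 4.4 kg.
Tool frame: the origin (TCP) lies at the very end of the fingers, on their centre line; the grasp point (between the pads) lies 19 mm behind it; z points along the fingers, y is the direction in which the jaws open and shut (so a half turn about z gives the same grasp; the last joint's range is limited). The gripper opens to 85 mm and grips with 20 to 120 N. Pads are 22 mm wide; open, the fingers measure 114 mm over their backs; the gripper's body (76 mm by 85 mm) begins 54 mm behind the grasp point. The pads swing forward as they close: fully open they stand 13 mm farther back than shut.
Start: joints at [1.137, 0.628, 0.038, 1.517, -0.027, 0.996, -0.02], TCP at [233.746, -606.532, 192.513] pointing down, gripper open.
Joint ranges: [-3.06, 3.06], [-0.37, 2.12], [-1.25, 1.32], [0.18, 2.47], [-1.1, 4.24], [0.23, 1.98], [-2.94, 2.94]. Speed limits (rad/s): [2.57, 2.57, 3.14, 3.14, 3.14, 3.14, 3.14].

## Interface

Orientations are given as [roll, pitch, yaw] about the fixed x, y, z axes, in that order (R = Rz(yaw) Ry(pitch) Rx(roll)).
In Python, from cell import ctrl, eyes gives the robot as it stands.
- The arm moves only by the tool move_arm, never from a script. Its argument "increments" is a list of rows, each a list of 6 numbers: the shift along the tool's x, y, z in cm, then the turn, a rotation vector about the tool's x, y, z in degrees. In form: [[x, y, z, wx, wy, wz], ...]. A call has 1 to 20 rows; each row is the pose to reach, as a shift and turn from the pose commanded when the call began, along the tool's axes at that moment; what a row does not reach only later rows make up. A row lasts 1/10 s, in which the tool goes at most 50 mm and 8.59 degrees, less where a joint would pass 70% of its speed; a pose out of reach is approached as far as the arm can. A call with a gripper value outside its range is refused whole. "grip" is the opening, from -1 (shut) to 1 (fully open), set as the call begins (left out, the last holds). The fingers move at their own pace and stop on an object; the grip force is fixed at half the most. Time passes only in rows, so rows that repeat a pose let the fingers close. It gives the time, the measured TCP pose, the force and the opening at its end, in the units of the state.
- ctrl.read_state(): the state, without advancing time (a new reading comes with each control period).
- eyes.get_image(name): name is "scene" or "top" or "wrist"; returns the picture (400x640x3 uint8, red, green, blue); there is no depth.
- eyes.calibration(name): a dict with "fx", "fy", "cx", "cy" (pixels), "pose" (4x4, takes a point from camera to world coordinates); the wrist camera has in their place "tool_from_camera" (4x4, takes a point from camera to tool coordinates, whose origin is the TCP and whose axes are the flange's). Camera axes: x right, y up, looking along -z (the intrinsics and any distortion apply to the point x, -y, -z); pixel columns grow to the right and rows downward; lengths in mm; the calibration is good to about 2 mm. A picture is of the moment at which its call begins: read the wrist's pose just before it. calibration takes no time and is no camera call.
- ctrl.finish_job(): hands the job in, once; it reports no verdict.
The state is a dict: "clock": time; "qpos": joint angles; "qd": joint speeds; "tau": joint torques, N m; "eef_pos": TCP position; "tool_rot": TCP orientation; "force": force on the tool from outside, world axes, zero at the start; "torque": the same for the moment, N m; "width": finger opening in mm.
Only numpy, scipy, OpenCV 4.12 (cv2) and the standard library are available. Lean on these libraries where they do the work, as an engineer would, in place of code of your own. Each camera call takes 0.05 s, during which the arm holds its last target. There are 200 camera calls.

## Working session

There is one attempt and no reset: what is moved stays moved. The work goes in short steps, Python scripts to look and compute and a tool call to move; the robot and the scene stay as the last step left them, time stands still between calls to the robot, and variables do not carry over. Pictures are saved under pics/ and viewed, about 8 in all and at most 12, crops included, and the job is handed in when it is done.

Besides the shell and the picture viewer there is one more tool, called after ">>>" by a JSON object that holds its "api" and its "payload". move_arm: Moves the arm, as the interface text tells. Its arguments: {"type":"object","properties":{"increments":{"type":"array","items":{"type":"array","items":{"type":"number"}}},"grip":{"type":"number"}},"required":["increments"]}

```bash
mkdir -p pics; cat > h.py <<'E'
import numpy as np, cv2
from cell import ctrl, eyes
from scipy.spatial.transform import Rotation as R
def snap(n,f):
    s=ctrl.read_state(); im=eyes.get_image(n); cv2.imwrite('pics/'+f,cv2.cvtColor(im,cv2.COLOR_RGB2BGR)); return s,im
def campose(n,s=None):
    c=eyes.calibration(n)
    if 'pose' in c: return c,np.array(c['pose'])
    T=np.eye(4); T[:3,:3]=R.from_euler('xyz',s['tool_rot']).as_matrix(); T[:3,3]=s['eef_pos']
    return c,T@np.array(c['tool_from_camera'])
def ray(n,uv,z,s=None):
    c,T=campose(n,s); uv=np.atleast_2d(np.array(uv,float))
    d=np.c_[(uv[:,0]-c['cx'])/c['fx'],-(uv[:,1]-c['cy'])/c['fy'],-np.ones(len(uv))]@T[:3,:3].T
    return T[:3,3]+d*((z-T[2,3])/d[:,2])[:,None]
E
python3 - <<'E'
from h import *
for n in('scene','top'):
    s,im=snap(n,n+'0.png'); c=eyes.calibration(n); print(n,{k:v for k,v in c.items() if k!='pose'});print(np.round(c['pose'],3))
print(s); print(eyes.calibration('wrist'))
E
```

```text
scene {'fx': 493.25018307311836, 'fy': 493.25018307311836, 'cx': 320.1669127684504, 'cy': 202.55625473822568}
[[ 8.280000e-01 -4.260000e-01  3.640000e-01  1.021852e+03]
 [ 5.600000e-01  6.390000e-01 -5.270000e-01 -6.795690e+02]
 [-8.000000e-03  6.400000e-01  7.680000e-01  9.766400e+02]
 [ 0.000000e+00  0.000000e+00  0.000000e+00  1.000000e+00]]
top {'fx': 394.7086618669603, 'fy': 394.7086618669603, 'cx': 320.0991643390329, 'cy': 197.08532928887303}
[[-8.000000e-03  9.810000e-01 -1.950000e-01  3.893180e+02]
 [-9.990000e-01 -1.600000e-02 -3.800000e-02 -4.447600e+01]
 [-4.000000e-02  1.940000e-01  9.800000e-01  1.061891e+03]
 [ 0.000000e+00  0.000000e+00  0.000000e+00  1.000000e+00]]
{'clock': 0.05, 'qpos': array([ 1.13720862,  0.62935054,  0.03842361,  1.5183778 , -0.02705029,
        0.99629989, -0.02000443]), 'qd': array([ 0.00177506, -0.00145825,  0.00153804, -0.00067763, -0.00126623,
        0.0003788 ,  0.00060107]), 'tau': array([ 2.36575921e-03, -5.65042698e+01,  1.23130202e+00, -1.94192398e+01,
        1.11569051e-02,  5.44805371e-03,  5.62330752e-05]), 'eef_pos': array([ 233.50612695, -605.85186305,  191.58282399]), 'tool_rot': array([-3.13967372e+00, -2.71067313e-05,  3.67770498e-01]), 'force': array([-0.06870231,  0.33653338, -0.08893581]), 'torque': array([0.01163539, 0.02040117, 0.01405344]), 'width': 85.4146617708199}
{'fx': 345.14758166960036, 'fy': 345.14758166960036, 'cx': 311.30915806326857, 'cy': 200.78816317884042, 'tool_from_camera': array([[-7.54530834e-04,  9.59531016e-01,  2.81601952e-01,
         7.04542315e+01],
       [ 9.99999708e-01,  7.58039452e-04,  9.64774836e-05,
         9.72983227e-01],
       [-1.20892251e-04,  2.81601942e-01, -9.59531308e-01,
        -1.81794883e+02],
       [ 0.00000000e+00,  0.00000000e+00,  0.00000000e+00,
         1.00000000e+00]])}
```

View pics/top0.png

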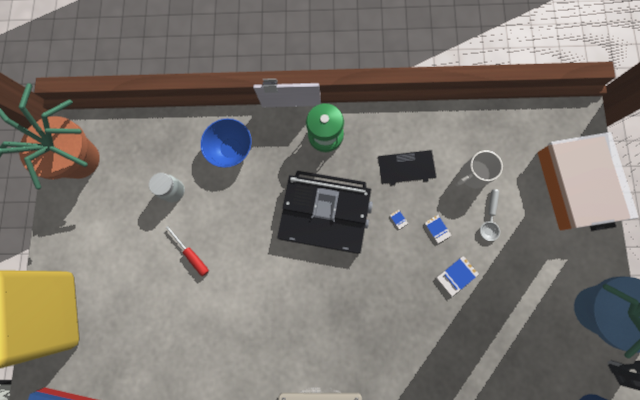

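View pics/scene0.png

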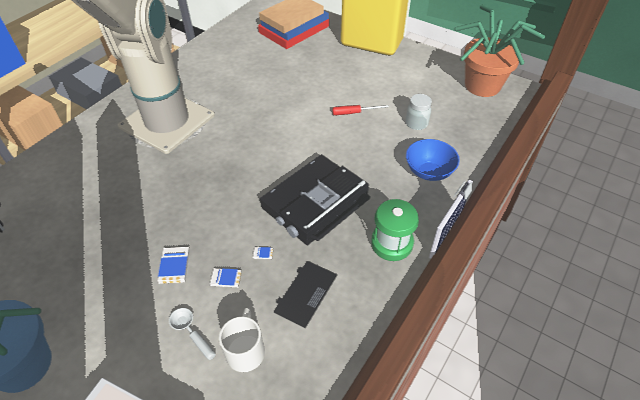

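Top view: the three packs are at (398,219), (437,229) and (457,276), with the middle one at (437,229). The radio is at about (325,212), with its grey tray at (325,203). Next I'll measure the packs and the radio.

```bash
python3 - <<'E'
from h import *
im=cv2.imread('pics/top0.png'); hsv=cv2.cvtColor(im,cv2.COLOR_BGR2HSV)
m=cv2.inRange(hsv,(105,120,60),(130,255,255)); m[:180]=0; m[320:]=0; m[:,:370]=0; m[:,520:]=0
for c in cv2.findContours(m,0,1)[0]:
    if cv2.contourArea(c)<30: continue
    w=ray('top',c[:,0,:],9)[:,:2].astype(np.float32)
    r=cv2.minAreaRect(w); print('blue',cv2.minAreaRect(c)[0],r, )
crop=im[165:300,265:490]; cv2.imwrite('pics/c1.png',cv2.resize(crop,None,fx=3.5,fy=3.5,interpolation=cv2.INTER_CUBIC))
E
```

```text
blue (459.8606262207031, 273.53277587890625) ((391.21234130859375, -363.495849609375), (59.50728988647461, 48.78252410888672), 37.374298095703125)
blue (436.0882263183594, 226.64706420898438) ((513.5736694335938, -310.6191711425781), (33.354373931884766, 41.848365783691406), 29.896146774291992)
blue (397.1922607421875, 217.53843688964844) ((539.2968139648438, -209.3708953857422), (22.00737762451172, 27.975767135620117), 32.80375289916992)
```

View pics/c1.png

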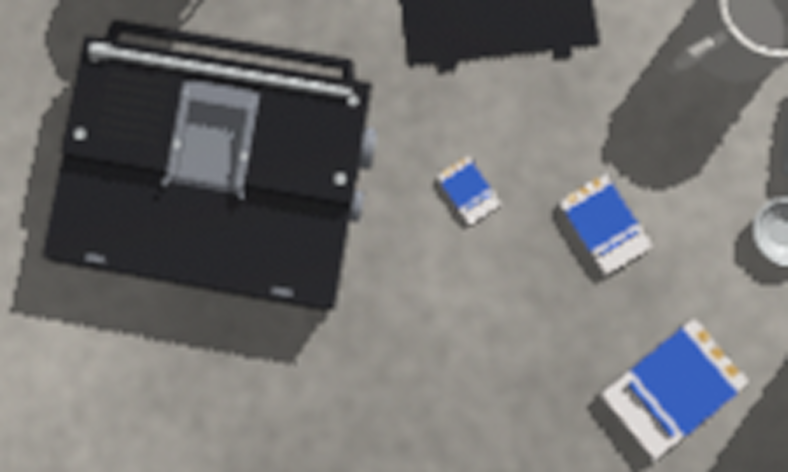

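The middle pack is at about (438,229) px. Its brass contacts are at the upper left, so its yaw is about +30°. The radio's near edge runs at about −10°.

```bash
python3 - <<'E'
from h import *
px=lambda p:[265+p[0]/3.5,165+p[1]/3.5]
P=ray('top',[px(p) for p in [(557,205),(608,176),(652,243),(602,272)]],9); print(P.round(1),P.mean(0))
print('nose-tail',(P[:2].mean(0)-P[2:].mean(0)),np.linalg.norm(P[0]-P[1]))
E_=ray('top',[px(p) for p in [(45,258),(332,307)]],40); print('near edge',E_.round(1),E_.mean(0), np.arctan2(-(E_[0]-E_[1])[0],(E_[0]-E_[1])[1]),np.linalg.norm(E_[0]-E_[1]))
L=ray('top',[px(p) for p in [(170,183),(243,195)]],43); print('lip',L.mean(0))
yaw=np.arctan2(-(E_[0]-E_[1])[0],(E_[0]-E_[1])[1]); print('radio org',E_.mean(0)[:2]+90*np.array([np.cos(yaw),np.sin(yaw)]))
s=ctrl.read_state();print(s['eef_pos'],s['tool_rot'])
M=R.from_euler('xyz',s['tool_rot']).as_matrix(); c=P.mean(0); c[2]=80; print('tool shift cm',M.T@(c-s['eef_pos'])/10)
E
```

```text
[[ 522.1 -279.8    9. ]
 [ 543.8 -319.5    9. ]
 [ 492.4 -348.9    9. ]
 [ 471.1 -310.3    9. ]] [ 507.37533884 -314.61323876    9.        ]
nose-tail [51.21845642 29.95726966  0.        ] 45.274291149909516
near edge [[ 483.6  105.9   40. ]
 [ 445.4 -105.5   40. ]] [4.64515149e+02 1.74727031e-01 4.00000000e+01] -0.17896498018075285 214.8284406845041
lip [533.23522032 -14.61892841  43.        ]
radio org [553.07771048 -15.84627917]
[ 233.50562715 -605.95625461  191.69144537] [-3.13991175e+00  2.10080471e-05  3.67763321e-01]
tool shift cm [ 36.03057645 -17.32098884  11.19751825]
```

>>> {"api": "move_arm", "payload": {"increments": [[9, -4.3, 2.5, 0, 0, -2], [18, -8.6, 5, 0, 0, -5], [27, -13, 8, 0, 0, -7], [36, -17.3, 11, 0, 0, -9.3], [36, -17.3, 11, 0, 0, -9.3], [36, -17.3, 11, 0, 0, -9.3], [36, -17.3, 11, 0, 0, -9.3], [36, -17.3, 11, 0, 0, -9.3], [36, -17.3, 11, 0, 0, -9.3], [36, -17.3, 11, 0, 0, -9.3], [36, -17.3, 11, 0, 0, -9.3], [36, -17.3, 11, 0, 0, -9.3]], "grip": 1}}

```text
clock: 1.3
eef_pos: [505.8, -318.3, 82.9]
tool_rot: [3.14, 0.001, 0.527]
force: [0.1, -0.7, 0.3]
width: 85.3
```

```bash
cat > pk.py <<'E'
from h import *
s,im=snap('wrist','w1.png'); print(s['clock'],s['eef_pos'],s['tool_rot'],s['width'])
hsv=cv2.cvtColor(im,cv2.COLOR_RGB2HSV)
m=cv2.inRange(hsv,(105,120,60),(130,255,255))
cs=sorted(cv2.findContours(m,0,1)[0],key=cv2.contourArea)[-3:]
for c in cs: print(cv2.contourArea(c),cv2.minAreaRect(c),cv2.minAreaRect(ray('wrist',c[:,0],9,s)[:,:2].astype(np.float32)))
E
python3 pk.py
```

```text
1.3 [ 505.83311762 -318.28337402   82.91166156] [3.14044795e+00 1.35833342e-03 5.26572614e-01] 85.32797923297323
1356.5 ((205.58450317382812, 83.43621063232422), (35.585548400878906, 41.63391876220703), 86.633544921875) ((539.0407104492188, -214.44244384765625), (23.412574768066406, 28.468921661376953), 31.623424530029297)
2330.0 ((310.0, 184.5), (43.0, 56.0), 90.0) ((512.529052734375, -314.2967224121094), (33.68518829345703, 42.026363372802734), 30.1083927154541)
3266.0 ((289.1814270019531, 334.80029296875), (61.70452880859375, 59.14789962768555), 82.05652618408203) ((386.42340087890625, -367.0941162109375), (62.35036849975586, 50.500587463378906), 37.243202209472656)
```

View pics/w1.png

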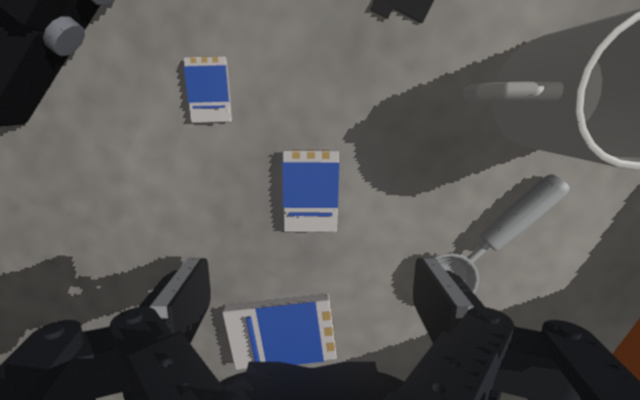

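The wrist view shows the target pack with corners near (283,150), (340,152), (338,231) and (284,232). The spoon's bowl is at (457,272), close to where the right finger will go down.

```bash
python3 - <<'E'
from h import *
s=ctrl.read_state()
P=ray('wrist',[(283,150),(340,152),(338,231),(284,232)],9,s); c=P.mean(0);print(P.round(1),c, 'len',np.linalg.norm(P[0]-P[3]),np.linalg.norm(P[0]-P[1]))
d=P[:2].mean(0)-P[2:].mean(0); print('yaw',np.arctan2(d[1],d[0]))
S=ray('wrist',[(437,272),(457,256)],8,s)
M=R.from_euler('xyz',s['tool_rot']).as_matrix(); print('spoon in tool about pack',((S-c)@M).round(1))
c[2]=2; print('shift',M.T@(c-s['eef_pos'])/10)
E
```

```text
[[ 525.6 -283.6    9. ]
 [ 545.5 -320.9    9. ]
 [ 491.2 -352.2    9. ]
 [ 469.  -315.6    9. ]] [ 507.81157369 -318.07790154    9.        ] len 65.01466126791304 42.25970223335757
yaw 0.5191387823031332
spoon in tool about pack [[-68.3 103.8   1.2]
 [-53.8 118.6   1.2]]
shift [0.17721376 0.07101211 8.10096844]
```

>>> {"api": "move_arm", "payload": {"increments": [[0.15, 0.05, 3, 0, 0, 0.4], [0.15, 0.05, 6, 0, 0, 0.4], [0.15, 0.05, 7.5, 0, 0, 0.4], [0.15, 0.05, 8.1, 0, 0, 0.4], [0.15, 0.05, 8.1, 0, 0, 0.4], [0.15, 0.05, 8.1, 0, 0, 0.4], [0.15, 0.05, 8.1, 0, 0, 0.4]], "grip": 0.4}}

```text
clock: 2.05
eef_pos: [509.9, -316.0, 2.8]
tool_rot: [3.14, -0.001, 0.523]
force: [-0.0, -0.2, 0.2]
width: 59.8
```

>>> {"api": "move_arm", "payload": {"increments": [[0, 0, 0, 0, 0, 0], [0, 0, 0, 0, 0, 0], [0, 0, 0, 0, 0, 0], [0, 0, 0, 0, 0, 0], [0, 0, 0, 0, 0, 0], [0, 0, 0, 0, 0, 0]], "grip": -1}}

```text
clock: 2.65
eef_pos: [509.0, -315.3, 1.5]
tool_rot: [-3.141, 0.0, 0.523]
force: [0.0, -0.2, 0.9]
width: 0.0
```

The fingers shut on nothing, so I'll look.

```bash
python3 - <<'E'
from h import *
s,im=snap('wrist','w2.png'); print(s['width'],s['force'],s['eef_pos'])
E
```

```text
0.017241231537338145 [ 0.02972446 -0.17861797  0.93457707] [ 508.97898246 -315.30053305    1.47623864]
```

View pics/w2.png

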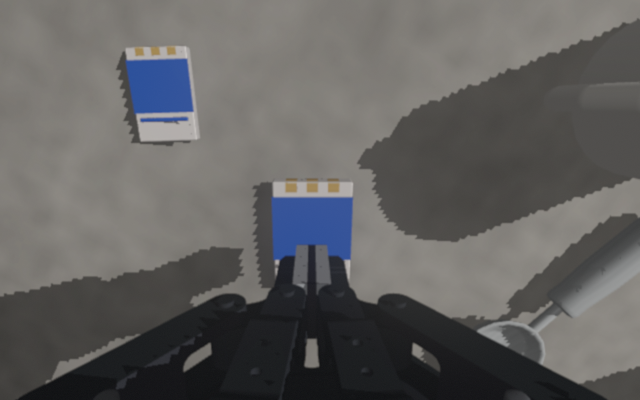

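```bash
python3 - <<'E'
from h import *
s=ctrl.read_state(); c,T=campose('wrist',s); Ti=np.linalg.inv(T)
M=R.from_euler('xyz',s['tool_rot']).as_matrix()
def proj(t):
    w=M@np.array(t,float)+s['eef_pos']; p=Ti[:3,:3]@w+Ti[:3,3]; return c['cx']-c['fx']*p[0]/p[2], c['cy']+c['fy']*p[1]/p[2]
for t in [(0,0,0),(11,0,0),(11,14,0),(11,0,-10),(-11,0,0)]: print(t,np.round(proj(t),1))
for z in (9,0):
  P=ray('wrist',[(273,181),(352,181)],z,s); print(z,((P-s['eef_pos'])@M).round(1),np.linalg.norm(P[0]-P[1]))
E
```

```text
(0, 0, 0) [309.9 229.7]
(11, 0, 0) [309.9 211.1]
(11, 14, 0) [335.2 211.1]
(11, 0, -10) [309.8 217. ]
(-11, 0, 0) [310.  247.7]
9 [[ 29.9 -19.   -7.5]
 [ 29.8  21.9  -7.5]] 40.88212857375895
0 [[ 27.8 -20.1   1.5]
 [ 27.7  22.9   1.5]] 42.993495475024105
```

```bash
python3 - <<'E'
from h import *
s,im=snap('scene','s2.png'); a=cv2.imread('pics/s2.png')
snap('top','t2.png'); b=cv2.imread('pics/t2.png')
c,T=campose('scene'); Ti=np.linalg.inv(T); p=Ti[:3,:3]@s['eef_pos']+Ti[:3,3]; u=(c['cx']-c['fx']*p[0]/p[2], c['cy']+c['fy']*p[1]/p[2]); print(u)
x,y=int(u[0]),int(u[1])
x0,y0=x-60,y-80
cr=cv2.resize(a[y0:y0+120,x0:x0+120],None,fx=5,fy=5,interpolation=cv2.INTER_CUBIC)
cv2.circle(cr,(int((u[0]-x0)*5),int((u[1]-y0)*5)),3,(0,0,255),-1)
cv2.imwrite('pics/s2c.png',cr); print(x0,y0)
E
```

```text
(np.float64(227.1470409832604), np.float64(278.2190071956973))
167 198
```

View pics/s2c.png

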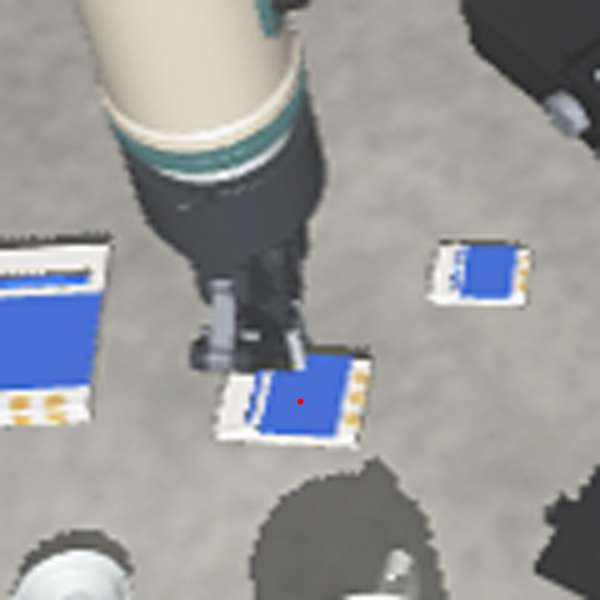

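In the scene view the shut fingertips are at (298,365) in the crop, well above the reported TCP point at (300,402). The real tips seem to sit about 25 mm above the reported TCP. I'll find the true offset by touching the pack's top gently.

>>> {"api": "move_arm", "payload": {"increments": [[0, 0, 0.5, 0, 0, 0], [0, 0, 1.0, 0, 0, 0], [0, 0, 1.0, 0, 0, 0], [0, 0, 1.0, 0, 0, 0]]}}

```text
clock: 3.2
eef_pos: [508.8, -315.2, -8.9]
tool_rot: [-3.141, 0.0, 0.523]
force: [1.2, 0.4, 0.1]
width: 0.0
```

>>> {"api": "move_arm", "payload": {"increments": [[0, 0, 0.2, 0, 0, 0], [0, 0, 0.3, 0, 0, 0], [0, 0, 0.3, 0, 0, 0]]}}

```text
clock: 3.5
eef_pos: [508.9, -315.3, -11.6]
tool_rot: [-3.141, 0.0, 0.523]
force: [0.5, -0.4, 0.4]
width: 0.1
```

>>> {"api": "move_arm", "payload": {"increments": [[0, 0, 0.1, 0, 0, 0], [0, 0, 0.2, 0, 0, 0], [0, 0, 0.2, 0, 0, 0]]}}

```text
clock: 3.8
eef_pos: [508.9, -315.3, -13.6]
tool_rot: [-3.141, 0.0, 0.523]
force: [-1.0, 0.4, -0.2]
width: 0.1
```

>>> {"api": "move_arm", "payload": {"increments": [[0, 0, 0.1, 0, 0, 0], [0, 0, 0.2, 0, 0, 0], [0, 0, 0.2, 0, 0, 0]]}}

```text
clock: 4.1
eef_pos: [508.9, -315.3, -15.6]
tool_rot: [-3.141, 0.0, 0.523]
force: [-0.4, 0.5, -0.5]
width: -0.1
```

>>> {"api": "move_arm", "payload": {"increments": [[0, 0, 0.1, 0, 0, 0], [0, 0, 0.2, 0, 0, 0], [0, 0, 0.2, 0, 0, 0]]}}

```text
clock: 4.4
eef_pos: [508.9, -315.3, -17.6]
tool_rot: [-3.141, 0.0, 0.523]
force: [0.4, 0.8, 0.1]
width: 0.2
```

>>> {"api": "move_arm", "payload": {"increments": [[0, 0, 0.1, 0, 0, 0], [0, 0, 0.2, 0, 0, 0], [0, 0, 0.2, 0, 0, 0]]}}

```text
clock: 4.7
eef_pos: [508.9, -315.3, -19.6]
tool_rot: [-3.141, 0.0, 0.523]
force: [-1.6, 0.5, 0.2]
width: -0.0
```

```bash
python3 - <<'E'
from h import *
s,im=snap('wrist','w3.png'); print(s['force'],s['eef_pos'],s['qpos'])
w=cv2.imread('pics/w3.png')[100:400,150:550]
snap('scene','s3.png'); a=cv2.imread('pics/s3.png')[198:318,167:287]
cv2.imwrite('pics/v3.png',np.hstack([w,cv2.resize(a,(300,300),interpolation=cv2.INTER_CUBIC)]))
E
```

```text
[-1.61363193  0.47013697  0.18209513] [ 508.91203067 -315.27550282  -19.6349637 ] [ 0.50166368  0.84693933  0.00983654  1.80678437 -0.0157307   0.48818045
 -0.52561575]
```

View pics/v3.png

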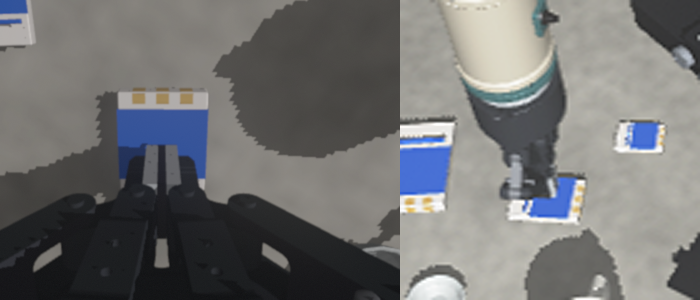

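The tips are now just above the pack, with their shadow on it. I'll carry on by feel.

>>> {"api": "move_arm", "payload": {"increments": [[0, 0, 0.1, 0, 0, 0], [0, 0, 0.2, 0, 0, 0], [0, 0, 0.2, 0, 0, 0]]}}

```text
clock: 5.1
eef_pos: [508.9, -315.3, -21.7]
tool_rot: [-3.141, 0.0, 0.523]
force: [0.4, 0.2, -0.5]
width: 0.0
```

>>> {"api": "move_arm", "payload": {"increments": [[0, 0, 0.1, 0, 0, 0], [0, 0, 0.2, 0, 0, 0], [0, 0, 0.2, 0, 0, 0]]}}

```text
clock: 5.4
eef_pos: [508.9, -315.3, -23.7]
tool_rot: [-3.141, 0.0, 0.523]
force: [0.4, 0.2, 0.2]
width: -0.1
```

>>> {"api": "move_arm", "payload": {"increments": [[0, 0, 0.1, 0, 0, 0], [0, 0, 0.2, 0, 0, 0], [0, 0, 0.2, 0, 0, 0]]}}

```text
clock: 5.7
eef_pos: [508.9, -315.2, -25.7]
tool_rot: [-3.141, 0.0, 0.523]
force: [0.1, -0.1, 0.5]
width: -0.1
```

>>> {"api": "move_arm", "payload": {"increments": [[0, 0, 0.1, 0, 0, 0], [0, 0, 0.2, 0, 0, 0], [0, 0, 0.2, 0, 0, 0]]}}

```text
clock: 6.0
eef_pos: [508.9, -315.3, -27.6]
tool_rot: [-3.141, 0.0, 0.523]
force: [0.4, 0.5, 0.6]
width: -0.0
```

>>> {"api": "move_arm", "payload": {"increments": [[0, 0, 0.1, 0, 0, 0], [0, 0, 0.2, 0, 0, 0], [0, 0, 0.2, 0, 0, 0]]}}

```text
clock: 6.3
eef_pos: [509.0, -315.4, -29.6]
tool_rot: [3.142, -0.0, 0.523]
force: [0.2, -0.5, -0.2]
width: -0.2
```

>>> {"api": "move_arm", "payload": {"increments": [[0, 0, 0.1, 0, 0, 0], [0, 0, 0.2, 0, 0, 0], [0, 0, 0.2, 0, 0, 0]]}}

```text
clock: 6.6
eef_pos: [509.1, -315.4, -29.7]
tool_rot: [3.141, -0.0, 0.523]
force: [-2.5, 2.0, 13.7]
width: 0.0
```

Contact at reported z ≈ −29.7 on the 9 mm top, so the true tips are about 39 mm behind the reported TCP. I'll use that offset from here on. Next I lift, open, go down to the true grasp height and close.

>>> {"api": "move_arm", "payload": {"increments": [[0, 0, -1.2, 0, 0, 0], [0, 0, -2, 0, 0, 0], [0, 0, -2, 0, 0, 0], [0, 0, -2, 0, 0, 0], [0, 0, -2, 0, 0, 0]], "grip": 0.4}}

```text
clock: 7.1
eef_pos: [508.7, -315.2, -11.8]
tool_rot: [-3.141, 0.0, 0.523]
force: [-0.2, -0.8, 0.1]
width: 59.9
```

>>> {"api": "move_arm", "payload": {"increments": [[0, 0, 1.5, 0, 0, 0], [0, 0, 2.2, 0, 0, 0], [0, 0, 2.6, 0, 0, 0], [0, 0, 2.6, 0, 0, 0], [0, 0, 2.6, 0, 0, 0]]}}

```text
clock: 7.6
eef_pos: [508.9, -315.3, -37.8]
tool_rot: [-3.141, 0.0, 0.523]
force: [0.1, 0.3, 0.3]
width: 59.8
```

>>> {"api": "move_arm", "payload": {"increments": [[0, 0, 0, 0, 0, 0], [0, 0, 0, 0, 0, 0], [0, 0, 0, 0, 0, 0], [0, 0, 0, 0, 0, 0], [0, 0, 0, 0, 0, 0]], "grip": -1}}

```text
clock: 8.1
eef_pos: [509.5, -315.7, -36.7]
tool_rot: [3.14, -0.001, 0.523]
force: [0.0, 0.2, 5.3]
width: 39.4
```

Gripped: 39 mm opening, with the tips brushing the sill. Lifting and carrying it to above the ledge, turned to the radio's yaw.

>>> {"api": "move_arm", "payload": {"increments": [[0, 0, -3, 0, 0, 0], [0, 0, -7, 0, 0, 0], [2, -4, -9, 0, 0, 6], [4.5, -8, -11, 0, 0, 13], [6.5, -12, -13, 0, 0, 20], [8.5, -16, -14, 0, 0, 27], [10.5, -20, -14, 0, 0, 34], [12.5, -24, -14, 0, 0, 40], [14.3, -27.5, -14, 0, 0, 40], [14.3, -27.5, -14, 0, 0, 40], [14.3, -27.5, -14, 0, 0, 40], [14.3, -27.5, -14, 0, 0, 40], [14.3, -27.5, -14, 0, 0, 40]]}}

```text
clock: 9.4
eef_pos: [495.6, -7.5, 102.5]
tool_rot: [3.141, -0.0, -0.178]
force: [0.8, -0.3, -0.5]
width: 40.0
```

```bash
python3 - <<'E'
from h import *
s,im=snap('wrist','w4.png'); print(s['clock'],s['eef_pos'],s['tool_rot'],s['width'],s['force'])
E
```

```text
9.4 [495.57788366  -7.54112556 102.54944834] [ 3.14088417e+00 -3.41517246e-04 -1.77894948e-01] 40.02948895023399 [ 0.84587197 -0.30879692 -0.45810803]
```

View pics/w4.png

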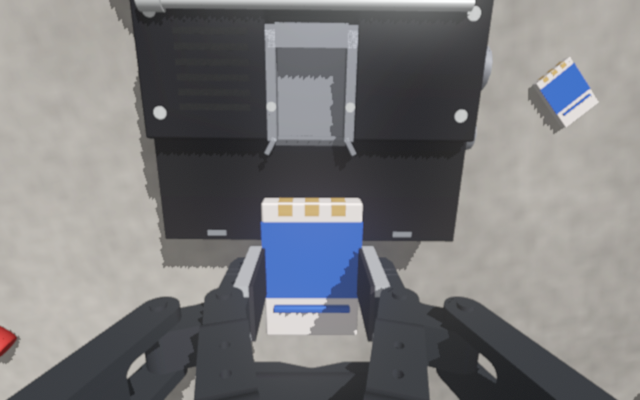

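The view shows the pack held squarely, with its nose corners at (262,200) and (362,199). The lip is at about row 143, columns 272–348. The radio's near edge is at row 240, columns 164–453.

```bash
python3 - <<'E'
from h import *
s=ctrl.read_state(); M=R.from_euler('xyz',s['tool_rot']).as_matrix()
t=lambda uv,z:((ray('wrist',uv,z,s)-s['eef_pos'])@M).round(1)
print('nearedge',t([(164,238),(453,241)],40).tolist())
print('deck edge z52',t([(146,137),(475,142)],52).tolist())
print('pocket walls z52',t([(271,110),(351,110),(271,140),(350,140)],52).tolist())
print('lip z42.5',t([(274,143),(348,143)],42.5).tolist())
print('far edge z52', t([(140,10),(480,15)],52).tolist())
print('screws',t([(160,113),(461,116)],52).tolist())
print('pack top',t([(262,200),(362,199),(357,334),(267,334)],148.2).tolist())
E
```

```text
nearedge [[-30.0, -110.8, 62.5], [-32.7, 109.6, 62.6]]
deck edge z52 [[47.3, -108.5, 50.5], [43.8, 110.8, 50.6]]
pocket walls z52 [[64.6, -24.8, 50.5], [64.5, 27.3, 50.6], [45.2, -25.5, 50.5], [45.2, 27.2, 50.6]]
lip z42.5 [[42.1, -24.6, 60.0], [42.1, 26.9, 60.1]]
far edge z52 [[123.0, -101.9, 50.5], [120.2, 103.7, 50.6]]
screws [[62.8, -97.3, 50.5], [60.7, 99.4, 50.6]]
pack top [[31.5, -18.9, -45.7], [31.9, 22.1, -45.6], [-33.2, 22.4, -45.7], [-33.1, -19.3, -45.7]]
```

>>> {"api": "move_arm", "payload": {"increments": [[0.2, -0.05, 3, 0, 0, 0.5], [0.2, -0.05, 6, 0, 0, 0.5], [0.2, -0.05, 8, 0, 0, 0.5], [0.2, -0.05, 9.3, 0, 0, 0.5], [0.2, -0.05, 9.6, 0, 0, 0.5], [0.2, -0.05, 9.6, 0, 0, 0.5], [0.2, -0.05, 9.6, 0, 0, 0.5]]}}

```text
clock: 10.15
eef_pos: [498.4, -5.8, 7.3]
tool_rot: [-3.141, -0.002, -0.184]
force: [0.1, -0.3, -0.6]
width: 40.0
```

>>> {"api": "move_arm", "payload": {"increments": [[0, 0, 0.1, 0, 0, 0], [0, 0, 0.2, 0, 0, 0], [0, 0, 0.2, 0, 0, 0], [0, 0, 0.2, 0, 0, 0]]}}

```text
clock: 10.55
eef_pos: [497.7, -5.4, 4.7]
tool_rot: [-3.142, -0.0, -0.184]
force: [-0.4, -0.3, -0.7]
width: 39.8
```

>>> {"api": "move_arm", "payload": {"increments": [[0, 0, 0.1, 0, 0, 0], [0, 0, 0.1, 0, 0, 0], [0, 0, 0.1, 0, 0, 0]]}}

```text
clock: 10.85
eef_pos: [497.5, -5.6, 3.5]
tool_rot: [3.142, 0.0, -0.184]
force: [0.3, -0.0, -0.5]
width: 39.7
```

>>> {"api": "move_arm", "payload": {"increments": [[0, 0, 0.1, 0, 0, 0], [0, 0, 0.1, 0, 0, 0], [0, 0, 0.1, 0, 0, 0]]}}

```text
clock: 11.15
eef_pos: [497.6, -5.5, 3.2]
tool_rot: [-3.141, -0.0, -0.184]
force: [-1.4, 0.2, 7.6]
width: 39.6
```

>>> {"api": "move_arm", "payload": {"increments": [[0, 0, 0, 0, 0, 0], [0, 0, -0.05, 0, 0, 0], [0, 0, -0.05, 0, 0, 0], [0, 0, -0.05, 0, 0, 0], [0, 0, -2, 0, 0, 0], [0, 0, -4, 0, 0, 0], [0, 0, -4, 0, 0, 0]], "grip": 0.5}}

```text
clock: 11.85
eef_pos: [499.2, -5.6, 44.3]
tool_rot: [-3.141, -0.004, -0.184]
force: [0.1, -0.4, -0.5]
width: 64.0
```

>>> {"api": "move_arm", "payload": {"increments": [[-3, 0.1, 0, 0, 0, 0], [-5.5, 0.1, 0, 0, 0, 0], [-5.5, 0.1, 1.5, 0, 0, 0], [-5.5, 0.1, 3.7, 0, 0, 0], [-5.5, 0.1, 3.7, 0, 0, 0], [-5.5, 0.1, 3.7, 0, 0, 0], [-5.5, 0.1, 3.7, 0, 0, 0]], "grip": -1}}

```text
clock: 12.55
eef_pos: [443.9, 3.4, 5.9]
tool_rot: [3.142, -0.001, -0.184]
force: [-0.3, 0.1, -0.2]
width: -0.1
```

```bash
python3 - <<'E'
from h import *
s,im=snap('wrist','w5.png'); print(s['clock'],s['eef_pos'],s['tool_rot'],s['width'],s['force'])
E
```

```text
12.55 [443.874985     3.36970121   5.92305616] [ 3.14156248e+00 -1.08059480e-03 -1.83952309e-01] -0.13573917667133245 [-0.31606271  0.06029988 -0.22290516]
```

View pics/w5.png

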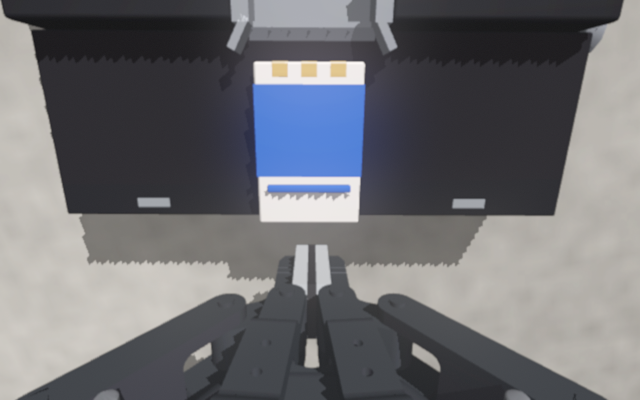

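The pack lies flat on the ledge and straight, with nose at columns 254–364 against a pocket mid of about 313. I'll work out the side offset before pushing.

```bash
python3 - <<'E'
from h import *
s=ctrl.read_state(); M=R.from_euler('xyz',s['tool_rot']).as_matrix()
t=lambda uv,z:((ray('wrist',uv,z,s)-s['eef_pos'])@M).round(1)[:,:2].tolist()
print('near edge',t([(67,213),(556,215)],40))
print('walls z52',t([(251,20),(376,20)],52), 'flare tips',t([(241,48),(387,48)],52))
print('lip 42.5',t([(252,40),(374,40),(312,28)],42.5))
print('nose top',t([(254,63),(364,63)],49),'tail',t([(260,221),(358,221)],49),'finger',t([(295,245),(329,245)],44.5))
print('ledge/screen strips',t([(153,202),(468,203)],40))
E
```

```text
near edge [[22.1, -108.9], [20.9, 112.0]]
walls z52 [[98.3, -20.1], [98.3, 24.4]] flare tips [[89.1, -24.2], [89.1, 28.9]]
lip 42.5 [[93.2, -21.5], [93.2, 25.6], [97.4, 1.6]]
nose top [[84.3, -20.2], [84.3, 21.2]] tail [[21.4, -20.6], [21.4, 21.2]] finger [[8.3, -6.0], [8.3, 9.3]]
ledge/screen strips [[27.2, -69.4], [26.6, 71.4]]
```

>>> {"api": "move_arm", "payload": {"increments": [[0.5, -0.1, 0, 0, 0, 0], [1, -0.1, 0, 0, 0, 0], [1.2, -0.1, 0, 0, 0, 0], [1.4, -0.1, 0, 0, 0, 0], [1.6, -0.1, 0, 0, 0, 0], [1.8, -0.1, 0, 0, 0, 0]]}}

```text
clock: 13.2
eef_pos: [461.0, 1.2, 5.5]
tool_rot: [3.142, 0.001, -0.184]
force: [-1.1, -0.2, 0.9]
width: 0.3
```

>>> {"api": "move_arm", "payload": {"increments": [[0.2, 0, 0, 0, 0, 0], [0.4, 0, 0, 0, 0, 0], [0.5, 0, 0, 0, 0, 0], [0.5, 0, 0, 0, 0, 0]]}}

```text
clock: 13.6
eef_pos: [466.2, 0.3, 5.5]
tool_rot: [3.142, -0.0, -0.184]
force: [-1.0, 0.4, -0.4]
width: 0.1
```

>>> {"api": "move_arm", "payload": {"increments": [[0.2, 0, 0, 0, 0, 0], [0.4, 0, 0, 0, 0, 0], [0.5, 0, 0, 0, 0, 0], [0.5, 0, 0, 0, 0, 0]]}}

```text
clock: 14.0
eef_pos: [471.7, -0.7, 5.6]
tool_rot: [-3.142, -0.001, -0.184]
force: [-0.4, 0.7, 0.4]
width: -0.3
```

>>> {"api": "move_arm", "payload": {"increments": [[0.2, 0, 0, 0, 0, 0], [0.4, 0, 0, 0, 0, 0], [0.6, 0, 0, 0, 0, 0], [0.8, 0, 0, 0, 0, 0], [1.0, 0, 0, 0, 0, 0], [1.0, 0, 0, 0, 0, 0]]}}

```text
clock: 14.6
eef_pos: [481.4, -2.5, 5.5]
tool_rot: [-3.142, -0.001, -0.184]
force: [0.1, -0.2, -0.1]
width: -0.1
```

>>> {"api": "move_arm", "payload": {"increments": [[0.2, 0, 0, 0, 0, 0], [0.4, 0, 0, 0, 0, 0], [0.6, 0, 0, 0, 0, 0], [0.8, 0, 0, 0, 0, 0], [1.0, 0, 0, 0, 0, 0], [1.0, 0, 0, 0, 0, 0]]}}

```text
clock: 15.2
eef_pos: [491.3, -4.4, 5.5]
tool_rot: [3.142, -0.001, -0.184]
force: [-0.1, -0.1, 0.5]
width: -0.3
```

```bash
python3 - <<'E'
from h import *
s,im=snap('wrist','w6.png'); print(s['clock'],s['eef_pos'],s['tool_rot'],s['width'],s['force'])
E
```

```text
15.2 [491.28902834  -4.39695466   5.53777639] [ 3.14154893e+00 -8.12886124e-04 -1.83857008e-01] -0.3176736899528442 [-0.05085559 -0.11058175  0.48530271]
```

View pics/w6.png

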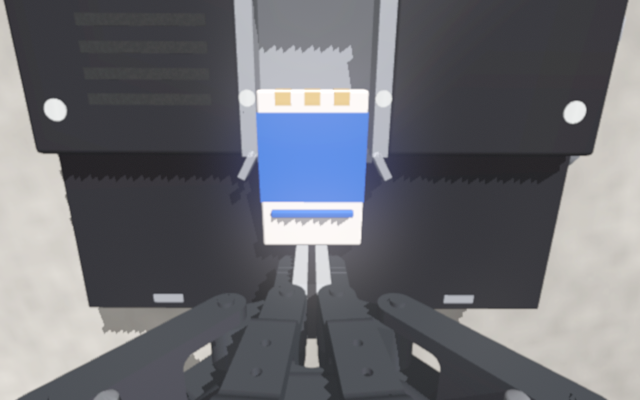

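The pack is inside the side walls and straight, with its tail at row 243 against the fingertips. Pushing on.

>>> {"api": "move_arm", "payload": {"increments": [[0.2, 0, 0, 0, 0, 0], [0.4, 0, 0, 0, 0, 0], [0.6, 0, 0, 0, 0, 0], [0.8, 0, 0, 0, 0, 0], [1.0, 0, 0, 0, 0, 0], [1.2, 0, 0, 0, 0, 0], [1.2, 0, 0, 0, 0, 0]]}}

```text
clock: 15.95
eef_pos: [503.0, -6.6, 5.5]
tool_rot: [3.142, -0.001, -0.184]
force: [-0.0, -0.9, 1.3]
width: 0.2
```

>>> {"api": "move_arm", "payload": {"increments": [[0.2, 0, 0, 0, 0, 0], [0.4, 0, 0, 0, 0, 0], [0.6, 0, 0, 0, 0, 0], [0.8, 0, 0, 0, 0, 0], [1.0, 0, 0, 0, 0, 0], [1.2, 0, 0, 0, 0, 0], [1.2, 0, 0, 0, 0, 0]]}}

```text
clock: 16.65
eef_pos: [514.8, -8.7, 5.6]
tool_rot: [3.142, -0.001, -0.184]
force: [0.1, -0.3, -0.6]
width: 0.0
```

>>> {"api": "move_arm", "payload": {"increments": [[0.2, 0, 0, 0, 0, 0], [0.4, 0, 0, 0, 0, 0], [0.6, 0, 0, 0, 0, 0], [0.8, 0, 0, 0, 0, 0], [0.8, 0, 0, 0, 0, 0]]}}

```text
clock: 17.15
eef_pos: [522.7, -10.2, 5.6]
tool_rot: [-3.142, -0.001, -0.184]
force: [0.7, -0.4, -0.0]
width: -0.0
```

>>> {"api": "move_arm", "payload": {"increments": [[0.1, 0, 0, 0, 0, 0], [0.2, 0, 0, 0, 0, 0], [0.3, 0, 0, 0, 0, 0], [0.3, 0, 0, 0, 0, 0]]}}

```text
clock: 17.55
eef_pos: [525.3, -10.7, 5.5]
tool_rot: [3.142, -0.0, -0.184]
force: [-0.3, -0.1, -0.1]
width: 0.3
```

>>> {"api": "move_arm", "payload": {"increments": [[0.1, 0, 0, 0, 0, 0], [0.2, 0, 0, 0, 0, 0], [0.3, 0, 0, 0, 0, 0], [0.3, 0, 0, 0, 0, 0]]}}

```text
clock: 17.95
eef_pos: [528.3, -11.2, 5.6]
tool_rot: [-3.142, -0.0, -0.184]
force: [-0.2, 0.7, -0.9]
width: 0.2
```

>>> {"api": "move_arm", "payload": {"increments": [[0.1, 0, 0, 0, 0, 0], [0.15, 0, 0, 0, 0, 0], [0.15, 0, 0, 0, 0, 0]]}}

```text
clock: 18.25
eef_pos: [529.7, -11.5, 5.5]
tool_rot: [-3.142, -0.0, -0.184]
force: [-0.2, 0.9, 0.4]
width: 0.1
```

>>> {"api": "move_arm", "payload": {"increments": [[0.1, 0, 0, 0, 0, 0], [0.15, 0, 0, 0, 0, 0], [0.15, 0, 0, 0, 0, 0]]}}

```text
clock: 18.55
eef_pos: [529.8, -11.5, 5.4]
tool_rot: [-3.142, 0.002, -0.184]
force: [-3.4, 0.6, 2.4]
width: 0.5
```

>>> {"api": "move_arm", "payload": {"increments": [[0.1, 0, 0, 0, 0, 0], [0.15, 0, 0, 0, 0, 0], [0.15, 0, 0, 0, 0, 0]]}}

```text
clock: 18.85
eef_pos: [531.0, -11.7, 5.3]
tool_rot: [-3.141, 0.003, -0.184]
force: [-4.7, 1.8, 2.0]
width: 0.1
```

The contacts are felt at about 4–5 N. Next the fingertip goes up onto the thumb rest behind the rib.

>>> {"api": "move_arm", "payload": {"increments": [[-0.4, 0, 0, 0, 0, 0], [-0.4, 0, -1, 0, 0, 0], [-0.4, 0, -1.8, 0, 0, 0], [0.4, 0, -1.8, 0, 0, 0], [0.9, 0, -1.5, 0, 0, 0], [0.9, 0, -1.1, 0, 0, 0], [0.9, 0, -0.9, 0, 0, 0], [0.9, 0, -0.9, 0, 0, 0]]}}

```text
clock: 19.65
eef_pos: [540.5, -13.6, 13.7]
tool_rot: [3.141, 0.002, -0.184]
force: [-0.6, 0.2, -0.2]
width: 0.2
```

```bash
python3 - <<'E'
from h import *
s,im=snap('wrist','w7.png'); print(s['clock'],s['eef_pos'],s['tool_rot'],s['width'],s['force'])
w=cv2.imread('pics/w7.png')[60:300,190:440]; cv2.imwrite('pics/w7c.png',cv2.resize(w,None,fx=2.4,fy=2.4,interpolation=cv2.INTER_CUBIC))
E
```

```text
19.65 [540.52964183 -13.61621448  13.70872473] [ 3.14134903e+00  1.67905661e-03 -1.83783824e-01] 0.21569111980617456 [-0.63680414  0.18868067 -0.17865957]
```

View pics/w7c.png

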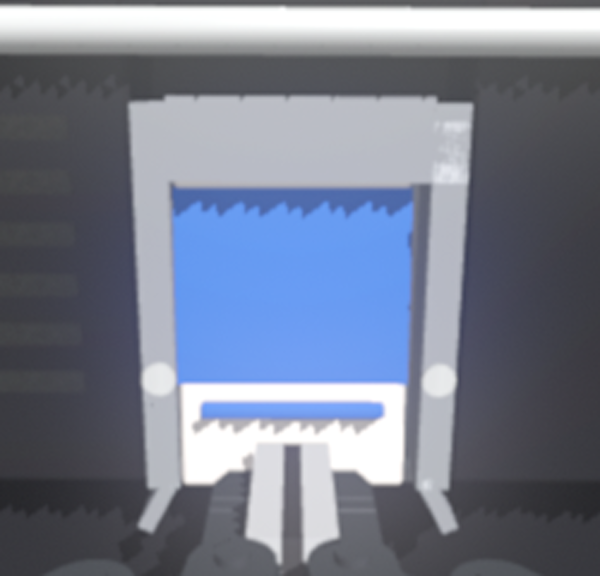

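The fingertip is over the thumb rest, with the rib face (row 420) a few mm ahead of the tip (row 443). I'll push forward lightly in small steps.

>>> {"api": "move_arm", "payload": {"increments": [[0.1, 0, 0.03, 0, 0, 0], [0.2, 0, 0.06, 0, 0, 0], [0.3, 0, 0.06, 0, 0, 0], [0.3, 0, 0.06, 0, 0, 0]]}}

```text
clock: 20.1
eef_pos: [544.6, -14.3, 14.0]
tool_rot: [-3.142, -0.0, -0.184]
force: [-0.1, 0.3, -0.1]
width: 0.1
```

>>> {"api": "move_arm", "payload": {"increments": [[0.1, 0, 0, 0, 0, 0], [0.15, 0, 0, 0, 0, 0], [0.15, 0, 0, 0, 0, 0]]}}

```text
clock: 20.4
eef_pos: [545.9, -14.5, 14.0]
tool_rot: [-3.142, -0.0, -0.184]
force: [-0.5, 0.2, 0.2]
width: -0.2
```

```bash
python3 - <<'E'
from h import *
s,im=snap('wrist','w8.png'); print(s['clock'],s['eef_pos'],s['force'])
old=cv2.cvtColor(cv2.imread('pics/w7.png'),cv2.COLOR_BGR2RGB)
for a in(old,im):
  for col in (285,312,303):
    print(col,[(r,*a[r,col].tolist()) for r in range(214,252,2)])
E
```

```text
20.4 [545.91956308 -14.49163949  13.98274834] [-0.47536792  0.19461373  0.19836211]
285 [(214, 110, 156, 241), (216, 110, 156, 241), (218, 110, 155, 240), (220, 242, 240, 252), (222, 255, 255, 255), (224, 255, 255, 255), (226, 242, 241, 248), (228, 132, 168, 247), (230, 117, 163, 247), (232, 113, 155, 237), (234, 149, 159, 200), (236, 199, 196, 198), (238, 255, 254, 253), (240, 255, 255, 255), (242, 255, 255, 255), (244, 255, 255, 255), (246, 255, 255, 255), (248, 255, 255, 255), (250, 255, 255, 255)]
312 [(214, 113, 158, 242), (216, 114, 158, 242), (218, 113, 157, 242), (220, 243, 240, 253), (222, 255, 255, 255), (224, 255, 255, 255), (226, 243, 241, 249), (228, 136, 170, 248), (230, 122, 166, 247), (232, 117, 158, 239), (234, 139, 151, 199), (236, 241, 237, 237), (238, 255, 255, 255), (240, 255, 255, 255), (242, 255, 255, 255), (244, 228, 225, 224), (246, 118, 117, 131), (248, 111, 109, 126), (250, 110, 109, 124)]
303 [(214, 113, 158, 242), (216, 113, 158, 242), (218, 113, 156, 241), (220, 243, 240, 253), (222, 255, 255, 255), (224, 255, 255, 255), (226, 242, 241, 249), (228, 135, 
[... 821 characters left out ...]
0, 157, 242), (228, 110, 156, 242), (230, 152, 178, 244), (232, 254, 252, 255), (234, 255, 255, 255), (236, 255, 255, 255), (238, 193, 201, 240), (240, 116, 165, 252), (242, 115, 161, 245), (244, 105, 135, 207), (246, 103, 104, 130), (248, 104, 105, 127), (250, 104, 105, 126)]
303 [(214, 107, 157, 243), (216, 107, 156, 242), (218, 108, 157, 243), (220, 108, 156, 242), (222, 109, 157, 242), (224, 109, 157, 242), (226, 110, 157, 242), (228, 109, 157, 242), (230, 151, 177, 244), (232, 254, 252, 255), (234, 255, 255, 255), (236, 255, 255, 255), (238, 192, 201, 240), (240, 116, 166, 252), (242, 113, 160, 244), (244, 153, 172, 223), (246, 220, 221, 227), (248, 221, 222, 228), (250, 221, 222, 227)]
```

The rib's edge is now right at the tip, so contact is starting. Continuing in 1 mm steps.

>>> {"api": "move_arm", "payload": {"increments": [[0, 0, 0.05, 0, 0, 0], [0.1, 0, 0.05, 0, 0, 0], [0.1, 0, 0.05, 0, 0, 0]]}}

```text
clock: 20.75
eef_pos: [545.9, -14.5, 13.4]
tool_rot: [-3.142, 0.002, -0.184]
force: [-2.9, 0.5, 2.1]
width: -0.1
```

>>> {"api": "move_arm", "payload": {"increments": [[0.1, 0, 0, 0, 0, 0], [0.1, 0, 0, 0, 0, 0], [0.1, 0, 0, 0, 0, 0]]}}

```text
clock: 21.05
eef_pos: [546.6, -14.6, 13.3]
tool_rot: [-3.141, 0.002, -0.184]
force: [-4.4, 1.0, 3.6]
width: -0.3
```

>>> {"api": "move_arm", "payload": {"increments": [[0.1, 0, 0.02, 0, 0, 0], [0.1, 0, 0.02, 0, 0, 0], [0.1, 0, 0.02, 0, 0, 0]]}}

```text
clock: 21.35
eef_pos: [547.2, -14.7, 13.1]
tool_rot: [-3.141, 0.003, -0.184]
force: [-4.9, 2.1, 6.3]
width: 0.4
```

>>> {"api": "move_arm", "payload": {"increments": [[0.1, 0, 0.05, 0, 0, 0], [0.1, 0, 0.05, 0, 0, 0], [0.1, 0, 0.05, 0, 0, 0]]}}

```text
clock: 21.65
eef_pos: [547.3, -14.6, 12.9]
tool_rot: [-3.141, 0.004, -0.184]
force: [-7.5, 2.1, 7.9]
width: -0.1
```

>>> {"api": "move_arm", "payload": {"increments": [[0.1, 0, 0.03, 0, 0, 0], [0.1, 0, 0.03, 0, 0, 0], [0.1, 0, 0.03, 0, 0, 0]]}}

```text
clock: 21.95
eef_pos: [547.5, -14.7, 12.8]
tool_rot: [-3.141, 0.006, -0.184]
force: [-10.1, 2.7, 13.0]
width: 0.1
```

>>> {"api": "move_arm", "payload": {"increments": [[0.1, 0, 0.05, 0, 0, 0], [0.1, 0, 0.05, 0, 0, 0], [0.1, 0, 0.05, 0, 0, 0]]}}

```text
clock: 22.25
eef_pos: [547.6, -14.7, 12.6]
tool_rot: [-3.141, 0.007, -0.184]
force: [-12.3, 1.4, 17.0]
width: 0.1
```

Down-force is adding friction on the lip. I'll ease it off, push further forward, then press.

>>> {"api": "move_arm", "payload": {"increments": [[0, 0, -0.12, 0, 0, 0], [0, 0, -0.12, 0, 0, 0], [0, 0, -0.12, 0, 0, 0]]}}

```text
clock: 22.55
eef_pos: [548.7, -14.9, 12.4]
tool_rot: [-3.142, 0.005, -0.183]
force: [-6.6, 2.2, 0.9]
width: -0.2
```

>>> {"api": "move_arm", "payload": {"increments": [[0.1, 0, 0, 0, 0, 0], [0.1, 0, 0, 0, 0, 0], [0.1, 0, 0, 0, 0, 0]]}}

```text
clock: 22.85
eef_pos: [549.1, -15.0, 12.1]
tool_rot: [3.142, 0.007, -0.183]
force: [-7.5, 1.7, 0.0]
width: -0.3
```

>>> {"api": "move_arm", "payload": {"increments": [[0, 0, 0.15, 0, 0, 0], [0, 0, 0.2, 0, 0, 0], [0, 0, 0.2, 0, 0, 0]]}}

```text
clock: 23.15
eef_pos: [548.6, -14.9, 10.0]
tool_rot: [3.142, 0.008, -0.183]
force: [-7.7, 1.8, 0.7]
width: 0.0
```

>>> {"api": "move_arm", "payload": {"increments": [[0, 0, 0.15, 0, 0, 0], [0, 0, 0.2, 0, 0, 0], [0, 0, 0.2, 0, 0, 0]]}}

```text
clock: 23.45
eef_pos: [548.5, -14.8, 9.1]
tool_rot: [-3.141, 0.008, -0.183]
force: [-10.2, 1.6, 10.8]
width: 0.1
```

>>> {"api": "move_arm", "payload": {"increments": [[0, 0, 0.1, 0, 0, 0], [0, 0, 0.15, 0, 0, 0], [0, 0, 0.15, 0, 0, 0]]}}

```text
clock: 23.75
eef_pos: [548.6, -14.8, 8.7]
tool_rot: [-3.141, 0.007, -0.184]
force: [-11.8, 2.3, 20.9]
width: -0.1
```

The tip dropped about 4 mm and then met a firm stop. Releasing and checking.

>>> {"api": "move_arm", "payload": {"increments": [[-0.2, 0, -0.1, 0, 0, 0], [-0.5, 0, -0.2, 0, 0, 0], [-0.6, 0, -0.4, 0, 0, 0], [-0.6, 0, -2, 0, 0, 0], [-2, 0, -5, 0, 0, 0], [-3, 0, -6, 0, 0, 0], [-3, 0, -6, 0, 0, 0], [-3, 0, -6, 0, 0, 0], [-3, 0, -6, 0, 0, 0]]}}

```text
clock: 24.65
eef_pos: [523.6, -10.3, 66.9]
tool_rot: [3.141, -0.0, -0.184]
force: [-0.4, 0.1, 0.4]
width: -0.1
```

```bash
python3 - <<'E'
from h import *
s,im=snap('wrist','w9.png'); print(s['clock'],s['eef_pos'],s['force'])
w=cv2.imread('pics/w9.png')[20:260,160:470]; w=cv2.resize(w,None,fx=2.2,fy=2.2,interpolation=cv2.INTER_CUBIC); cv2.imwrite('pics/w9c.png',w)
E
```

```text
24.65 [523.55102623 -10.34971613  66.85499085] [-0.43907571  0.05552934  0.38715843]
```

View pics/w9c.png

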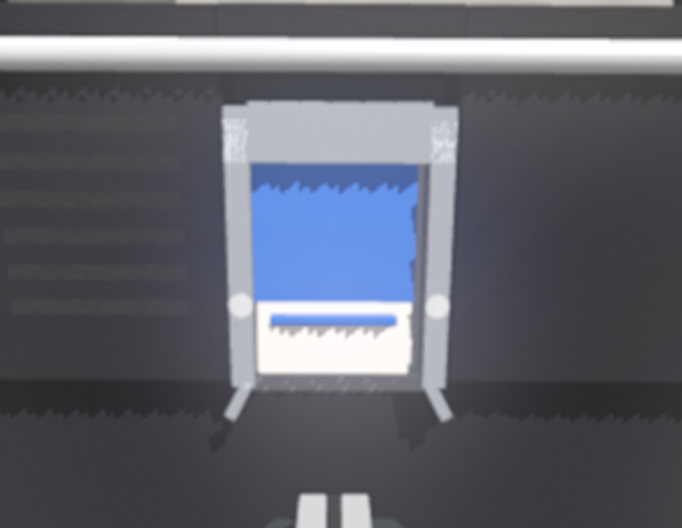

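The tail edge now lies ahead of the visible grey lip strip (crop rows 375–390). A light touch on the thumb rest will confirm its height: about 51.5 mm if the tail is still on the lip, 46.5 mm if it is home.

>>> {"api": "move_arm", "payload": {"increments": [[1.7, 0, 2, 0, 0, 0], [1.7, 0, 4.5, 0, 0, 0], [1.7, 0, 5.3, 0, 0, 0], [1.7, 0, 5.5, 0, 0, 0], [1.7, 0, 5.6, 0, 0, 0], [1.7, 0, 5.6, 0, 0, 0]]}}

```text
clock: 25.3
eef_pos: [540.2, -13.4, 12.2]
tool_rot: [-3.141, -0.001, -0.184]
force: [0.2, -0.1, 0.5]
width: -0.1
```

>>> {"api": "move_arm", "payload": {"increments": [[0, 0, 0.07, 0, 0, 0], [0, 0, 0.15, 0, 0, 0], [0, 0, 0.15, 0, 0, 0]]}}

```text
clock: 25.6
eef_pos: [540.0, -13.3, 10.5]
tool_rot: [-3.141, -0.001, -0.184]
force: [-0.4, -1.2, -1.1]
width: 0.3
```

>>> {"api": "move_arm", "payload": {"increments": [[0, 0, 0.1, 0, 0, 0], [0, 0, 0.1, 0, 0, 0], [0, 0, 0.1, 0, 0, 0]]}}

```text
clock: 25.9
eef_pos: [539.8, -13.4, 9.1]
tool_rot: [-3.142, -0.0, -0.184]
force: [-0.9, -0.9, 0.5]
width: 0.1
```

>>> {"api": "move_arm", "payload": {"increments": [[0, 0, 0.1, 0, 0, 0], [0, 0, 0.1, 0, 0, 0], [0, 0, 0.1, 0, 0, 0]]}}

```text
clock: 26.2
eef_pos: [539.8, -13.4, 8.1]
tool_rot: [3.142, 0.0, -0.184]
force: [0.3, -0.4, 0.2]
width: -0.0
```

At 8.1 (tip ≈ 46.7 mm) there is still no contact, so the tail is fully down. Lifting clear and handing in.

>>> {"api": "move_arm", "payload": {"increments": [[0, 0, -2, 0, 0, 0], [-1, 0, -6, 0, 0, 0], [-3, 0, -10, 0, 0, 0], [-3, 0, -10, 0, 0, 0], [-3, 0, -10, 0, 0, 0], [-3, 0, -10, 0, 0, 0]]}}

```text
clock: 26.8
eef_pos: [510.3, -7.8, 107.6]
tool_rot: [3.142, 0.001, -0.183]
force: [0.7, -0.8, -0.0]
width: -0.0
```

```bash
python3 - <<'E'
from h import *
s=ctrl.read_state(); print(s['clock'],s['eef_pos'],s['force']); print(ctrl.finish_job())
E
```

```text
26.8 [510.25905137  -7.76048718 107.56577164] [ 0.67948334 -0.76215767 -0.0435575 ]
the job is handed in; nothing more can be done
None
```

The middle-sized pack looks to be seated in the pocket, and the job was handed in at 26.8 s with the arm lifted clear; the hand-in gave no verdict.

**What I did:** I laid the pack flat on the ledge, contacts first, and slid it over the lip by its tail until I felt the sprung contacts. I then pushed on the rib and pressed the thumb rest until the tail dropped about 4 mm to a firm stop.

**Forces:** The highest reading was about 24 N at the wrist, against the 45 N limit. Forces were only sampled at the end of each move.

**Last checks:**
- **Picture:** The pack lay straight in the pocket, with its tail ahead of the lip.
- **Touch:** The fingertip met nothing down to about 46.7 mm over the thumb rest. It would have touched at about 51 mm if the tail were still on the lip.

**What disagreed or was not checked:**
- **Tool offset:** The real fingertips sat about 39 mm behind the reported TCP. My first grasp closed on nothing, above the pack. I found the offset by touch and used it for the rest of the job.
- **Seating height:** The pack's exact final height and tilt were not measured; they are inferred from the drop and the touch.
- **Other objects:** I did not re-measure the other things on the sill. No contact with any of them was felt.

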